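# Index the tilted drilling jig

## Robot

A 6-joint arm with a two-finger parallel gripper is mounted at the origin on a cart in front of the work surface, level with it; the furniture and walls round the work are solid. World frame = base frame: x ahead of the robot, y to its left, z up, the work surface at z = 0. Lengths are in m, angles in rad, forces in N, time in s.
With the tool pointing down it reaches from about 0.3 to 1 m from the base axis. Payload 5.1 kg.
Tool frame: the origin (TCP) lies between the finger pads; the fingertips stand 14 mm ahead of it and the grasp point (between the pads) lies 5 mm behind it; x points along the fingers, y is the direction in which the jaws open and shut, and the axes are right-handed (so a half turn about x gives the same grasp; the last joint's range is limited). The gripper opens to 95 mm and grips with 3 to 60 N. Pads are 20 mm wide; open, the fingers measure 119 mm over their backs; the gripper's body (75 mm by 180 mm) begins 59 mm behind the grasp point.
Start: joints at [-1.199, 0.124, 1.65, -0, 1.367, -0.083], TCP at [0.286, -0.584, 0.229] pointing down, gripper open.
Joint ranges: [-2.61, 2.61], [-1.02, 2.33], [0.03, 2.71], [-1.35, 4.49], [0.32, 2.68], [-2.91, 2.91]. Speed limits (rad/s): [2.57, 2.57, 3.14, 3.14, 3.14, 3.14].

## Interface

Orientations are given as a unit quaternion [x, y, z, w].
In Python, from bench import arm gives the robot as it stands.
- The arm moves only by the tool drive_tool, never from a script. Its argument "deltas" is a list of rows, each an object of numbers: "rx", "ry", "rz": the turn, a rotation vector about the tool's x, y, z in degrees; "x", "y", "z": the shift along the tool's x, y, z in m; "fingers": the opening in per cent of the stroke, from 0 (shut) to 100 (fully open). In form: [{"rx": .., "ry": .., "rz": .., "x": .., "y": .., "z": .., "fingers": ..}, ...]. A call has 1 to 10 rows; each row is the pose to reach, as a shift and turn from the pose commanded when the call began, along the tool's axes at that moment; what a row does not reach only later rows make up. A row lasts 1/10 s, in which the tool goes at most 50 mm and 8.59 degrees, less where a joint would pass 70% of its speed; a pose out of reach is approached as far as the arm can. A call with a gripper value outside its range is refused whole. The fingers move at their own pace and stop on an object; "newtons" is the grip in N (left out, the last holds). Time passes only in rows, so rows that repeat a pose let the fingers close. It gives the time, the measured TCP pose, the force and the opening at its end, in the units of the state.
- arm.get_state(): the state, without advancing time (a new reading comes with each control period).
- arm.camera(name): name is "scene" or "top" or "wrist"; returns a dict with "color" (420x560x3 uint8, red, green, blue), "camera_matrix" (3x3 intrinsics, pixels), "view" (4x4, takes a point from world to camera coordinates); the wrist camera has in their place "tool_from_camera" (4x4, takes a point from camera to tool coordinates, whose origin is the TCP and whose axes are the tool frame's). Camera axes: x right, y up, looking along -z (the intrinsics and any distortion apply to the point x, -y, -z); pixel columns grow to the right and rows downward; lengths in m; the calibration is good to about 2 mm. The wrist camera is an equidistant fisheye: a pixel r from the principal point sees the ray r / f radians off the axis. A picture is of the moment at which its call begins: read the wrist's pose just before it. There is no depth.
- arm.sign_off(): hands the job in, once; it reports no verdict.
Trained networks look in a picture, given as the dict that the camera call returned (one of the last four; its "shot" number tells which), for a name from the list of things; names that differ only in an ending like _2 or _b are one class to them, and where a whole thing is asked for, a point or a joint stands for the part that bears it (a point fixed in the world has none). Each returns a list of dicts, best first, with "score" (0 to 1); they miss things now and then, are a little off and sometimes report something else, mostly with a low value. They report only what shows in the picture. A call takes as long as a camera call.
- arm.look_for(picture, query): "box" ([centre column, centre row, width, height] in pixels, round what is visible of it).
The state is a dict: "time": time; "joints": joint angles; "qd": joint speeds; "tau": joint torques, N m; "tcp_pos": TCP position; "ee_rot": TCP orientation; "force": force on the tool from outside, world axes, zero at the start; "ft_torque": the same for the moment, N m; "width": opening from 0.0 (shut) to 1.0 (fully open).
Only numpy, scipy, OpenCV 4.12 (cv2) and the standard library are available. Lean on these libraries where they do the work, as an engineer would, in place of code of your own. Each camera call takes 0.05 s, during which the arm holds its last target. There are 200 camera calls.

## Task

The tilted drilling jig is locked by its sprung plunger. Pull the plunger's T-handle up, give it a quarter turn so that it stays parked up, and turn the index head by its wing, click by click, the number of clicks that brings the flange's long ear under the drill bush. Then turn the T-handle back so that the plunger drops fully home in the notch and locks the head, and let go; leave the spray can, cup, glue bottle and clay car model around the jig where they stand.

Things in the scene. Friction and masses are not known exactly. Their poses are not given: they have to be found in the camera images.
- index_head (a joint): Angle of the index head: a notched steel plate 150 mm across on a spindle that leans 35 degrees from vertical, carrying a brass flange. 0 (or a full turn) = long ear under the bush; grows counter-clockwise seen from the wing end; turns without end. It clicks every 30 degrees (0.524 rad), about 0.25 N m; within 10 degrees of a click it snaps in when let go. Blocked while the plunger is down.
- wing_grip (a point): Grasp point on the head's wing: a black bar 76 mm long, 16 mm thick, 40 mm tall, centred on the spindle. Point on the spindle 13 mm below the bar's top. z: up along the spindle, square to the plate; y: along the bar; grip across x, which points to the long ear. The bush bracket's top is 25 mm lower along z. It turns with the head.
- long_ear (a point): Centre of the rounded end of the flange's long, not yet drilled ear (24 mm wide, its end 60 mm from the spindle; the two short ears are drilled and end at 48 mm), on its top face, 48 mm from the spindle. Turns with the head.
- bush (a point): Where the long ear's point must come: on the axis of the drill bush (steel, 21 mm across, on a fixed bracket arm at the uphill side), 6 mm below the bush's mouth. z: along spindle and bush.
- plunger (a joint): Lift of the locking plunger along its axis (parallel to the spindle, 71 mm from it, front left), m. 0 = home, pin 11 mm deep in a notch; 0.013 = parked, the cross pin resting on the slotted sleeve, pin clear of the plate; 0.020 = stop. A spring presses it down with 4 N at home, 7 N at the stop. If the head is not on a click it lands on the plate and stays up.
- plunger_handle (a joint): Turn of the T-handle about the plunger's axis, rad, counter-clockwise positive; 0 = cross pin in line with the sleeve's slot. At home it cannot turn (within 0.2). Lifted more than 0.0135 it turns freely to 1.75 either way; beyond 0.6 or so it rests on the sleeve and stays up when let go (1.57: quarter turn). Back within 0.1 of 0 it drops home when let go.
- t_grip (a point): Middle of the plunger's T-handle, on the plunger's axis: a black bar 60 mm long, 14 mm thick, 18 mm tall, 9 mm above and below this point. z: up along the plunger; x: along the bar; grip across y. The sleeve's top lies 25 mm below it along z when home. The wing, as tall as this, sweeps 39 mm round the spindle, so straddle with about 25 mm for each finger. Rises and turns with the handle.
- foot (a point): Centre of the underside of the jig's foot plate (190 x 212 x 16 mm), fixed to the bench. x: horizontal, uphill, the way the spindle leans away from (the spindle leans to -x); z up. The spindle passes 92 mm above this point; two cheeks 128 mm tall stand at y = +-87 mm. The drill bush bracket reaches 210 mm high.
- spray_can: Bystander: aerosol can with a red cap, 58 mm across, 217 mm tall, upright beside or behind the jig. Origin: centre of its underside. Keep clear of it.
- cup: Bystander: light grey plastic cup, 80 mm across, 92 mm tall, upright. Origin: centre of its underside. Keep clear of it.
- clay_model: Bystander: clay model of a car on a board, 69 x 159 x 62 mm, long side along its y, in front of the jig. Origin: centre of its underside. Keep clear of it.
- glue: Bystander: white glue bottle with a pointed nozzle, 48 mm across, 129 mm tall, upright. Origin: centre of its underside. Keep clear of it.

How it is judged:
By the outcome, as a careful person would: the job done as asked, in the order asked, and still so for the second after the job is handed in, with the robot touching nothing.
It also fails if it takes over 72 s, if anything falls off the work surface, if the arm or the gripper's body presses on something with over 40 N, if the wrist force passes 120 N, or if a joint passes its speed limit or range.

## Working session

There is one attempt and no reset: what is moved stays moved. The work goes in short steps, Python scripts to look and compute and a tool call to move; the robot and the scene stay as the last step left them, time stands still between calls to the robot, and variables do not carry over. Pictures are saved under pics/ and viewed, about 8 in all and at most 12, crops included, and the job is handed in when it is done.

Besides the shell and the picture viewer there is one more tool, called after "Call:" as name(argument=value, ...), one argument or row to a line, values as JSON. drive_tool: Moves the arm, as the interface text tells. Its arguments: {"type":"object","properties":{"deltas":{"type":"array"},"newtons":{"type":"number"}},"required":["deltas"]}

```bash
ls; mkdir -p pics; python3 - <<'E'
from bench import arm
import cv2,numpy as np,pickle
s=arm.get_state();print({k:np.round(v,3).tolist() for k,v in s.items()})
P={}
for n in("scene","top"):
    p=arm.camera(n);P[n]=p;cv2.imwrite(f"pics/{n}0.png",cv2.resize(p["color"][:,:,::-1],(800,600),interpolation=cv2.INTER_CUBIC))
    print(n,p.keys(),p["camera_matrix"].tolist(),np.round(p["view"],4).tolist())
    for q in("wing_grip","long_ear","t_grip","foot","bush","spray_can","cup","glue","clay_model"):
        try:print(q,[(np.round(d["box"]).tolist(),round(d["score"],2)) for d in arm.look_for(p,q)[:2]])
        except Exception as e:print(q,e)
pickle.dump(P,open("P0.pkl","wb"))
E
```

```text
pics
{'time': 0.0, 'joints': [-1.199, 0.124, 1.652, -0.0, 1.367, -0.083], 'qd': [-0.001, 0.0, -0.0, 0.0, -0.002, -0.001], 'tau': [0.002, -41.76, -35.993, 0.078, 0.049, -0.0], 'tcp_pos': [0.285, -0.583, 0.227], 'ee_rot': [-0.689, -0.16, 0.689, -0.159], 'force': [-0.73, 0.574, -0.766], 'ft_torque': [-0.003, 0.02, 0.013], 'width': 1.002}
scene dict_keys(['color', 'camera_matrix', 'view', 'shot']) [[394.9746997538011, 0.0, 279.82349029468907], [0.0, 394.9746997538011, 217.10885513144714], [0.0, 0.0, 1.0]] [[-0.819, -0.5738, 0.002, 0.3986], [0.3927, -0.558, 0.731, -0.4343], [-0.4183, 0.5995, 0.6823, -0.5963], [0.0, 0.0, 0.0, 1.0]]
wing_grip [([261.0, 238.0, 66.0, 63.0], 0.75)]
long_ear [([260.0, 237.0, 63.0, 67.0], 0.58), ([285.0, 327.0, 83.0, 62.0], 0.41)]
t_grip [([267.0, 261.0, 24.0, 24.0], 0.75)]
foot [([261.0, 246.0, 114.0, 128.0], 0.88)]
bush [([264.0, 245.0, 114.0, 125.0], 0.84)]
spray_can [([327.0, 203.0, 27.0, 78.0], 0.9)]
cup [([180.0, 287.0, 44.0, 52.0], 0.78), ([260.0, 237.0, 69.0, 68.0], 0.67)]
glue [([234.0, 206.0, 12.0, 30.0], 0.54), ([262.0, 235.0, 67.0, 68.0], 0.22)]
clay_model [([284.0, 328.0, 82.0, 64.0], 0.85), ([264.0, 263.0, 24.0, 28.0], 0.25)]
top dict_keys(['color', 'camera_matrix', 'view', 'shot']) [[434.590943079891, 0.0, 285.2928913198006], [0.0, 434.590943079891, 207.1222684680512], [0.0, 0.0, 1.0]] [[0.0211, -0.9995, 0.0226, -0.1971], [0.9918, 0.0238, 0.1253, -0.6137], [-0.1258, 0.0197, 0.9919, -0.8888], [0.0, 0.0, 0.0, 1.0]]
wing_grip [([259.0, 203.0, 74.0, 68.0], 0.78)]
long_ear [([261.0, 202.0, 75.0, 70.0], 0.69)]
t_grip [([222.0, 233.0, 18.0, 30.0], 0.59)]
foot [([265.0, 203.0, 122.0, 119.0], 0.57)]
bush [([263.0, 205.0, 120.0, 117.0], 0.94), ([258.0, 202.0, 80.0, 71.0], 0.74)]
spray_can [([347.0, 234.0, 48.0, 36.0], 0.91)]
cup [([180.0, 159.0, 39.0, 44.0], 0.95)]
glue [([298.0, 142.0, 22.0, 30.0], 0.7)]
clay_model [([212.0, 267.0, 79.0, 60.0], 0.85)]
```

```bash
python3 - <<'E'
import pickle,cv2
P=pickle.load(open("P0.pkl","rb"))
def crop(n,c0,r0,w,h,f):
    im=cv2.resize(P[n]["color"][r0:r0+h,c0:c0+w,::-1],(w*800//w,h*800//w),interpolation=cv2.INTER_CUBIC)
    cv2.imwrite(f"pics/{n}_c.png",im)
crop("top",160,120,240,180,0);crop("scene",170,160,200,150,0)
E
```

```text
(no output)
```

View pics/top_c.png

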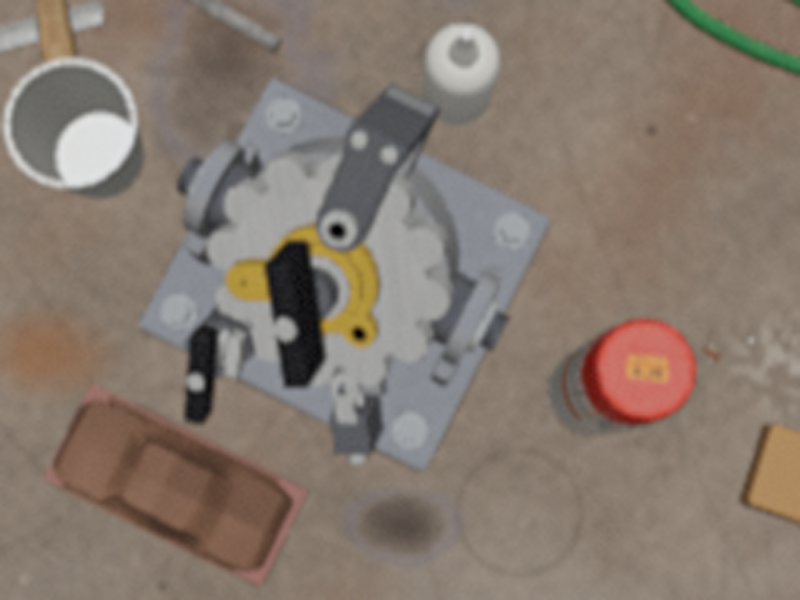

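View pics/scene_c.png

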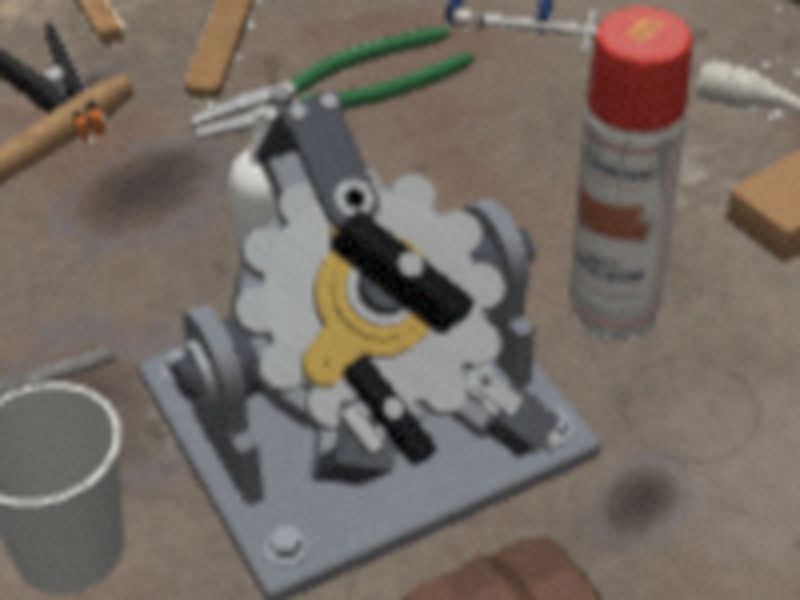

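```bash
cat > h.py <<'E'
import numpy as np,pickle
from scipy.optimize import least_squares
from scipy.spatial.transform import Rotation as R
P=pickle.load(open("P0.pkl","rb"))
def proj(n,X):
    p=P[n];V=p["view"];K=p["camera_matrix"];c=np.atleast_2d(X)@V[:3,:3].T+V[:3,3]
    c=c*[1,-1,-1];u=c@K.T;return u[:,:2]/u[:,2:]
T=lambda a:np.array(a,float)*.3+[160,120]   # top crop -> px
S=lambda a:np.array(a,float)*.25+[170,160]
def tri(t,s):
    f=lambda X:np.r_[(proj("top",X)[0]-T(t)),(proj("scene",X)[0]-S(s))]
    r=least_squares(f,[.6,-.1,.1]);return r.x,np.abs(r.fun).max()
E
python3 - <<'E'
from h import *
c=np.array([[95,106,16],[95,-106,16],[-95,-106,16],[-95,106,16]])/1000
def W(p,X): return R.from_euler('z',p[2]).apply(X)+[p[0],p[1],0]
t=T([[275,80],[548,215],[425,466],[142,324]]); s=S([[600,440],[272,588],[140,363]])
best=None
for X in(c,c[:,[1,0,2]]*[1,-1,1]):
    f=lambda p:(np.r_[proj("top",W(p,X))-t,proj("scene",W(p,X)[[2,3,0]])-s]).ravel()
    f=lambda p:(proj("top",W(p,X))-t).ravel()
    r=least_squares(f,[.6,-.15,-.5]);print(r.x,np.abs(r.fun).round(1));
    print(proj("scene",W(r.x,X)).round(1),s.round(1))
    best=r.x if best is None else best
for n,a,b in(("wingtop",(287,328),(410,263)),("T",(197,382),(393,408)),("bush",(338,231),(354,197)),("ear",(243,282),(325,362))):
    x,e=tri(a,b);q=R.from_euler('z',-best[2]).apply(x-[best[0],best[1],0])
    v=R.from_euler('y',35,degrees=True).apply(q-[0,0,.092]) # spindle coords
    print(n,x.round(4),"err",round(e,2),"foot",q.round(4),"spindle",v.round(4),np.degrees(np.arctan2(v[1],v[0])).round(1))
E
```

```text
[ 0.6340548  -0.1372811  -0.44375267] [1.2 2.  2.  0.2 0.6 1.7 1.4 0.4]
[[205.  248.6]
 [281.1 219. ]
 [321.9 268.2]
 [238.5 306.6]] [[320.  270. ]
 [238.  307. ]
 [205.  250.8]]
[ 0.6340548  -0.1372811   1.12704371] [1.2 2.  2.  0.2 0.6 1.7 1.4 0.4]
[[205.  248.6]
 [281.1 219. ]
 [321.9 268.2]
 [238.5 306.6]] [[320.  270. ]
 [238.  307. ]
 [205.  250.8]]
wingtop [ 0.5796 -0.1091  0.1757] err 0.72 foot [-0.0613  0.002   0.1757] spindle [-0.0022  0.002   0.1037] 137.7
T [ 0.5517 -0.056   0.1352] err 0.82 foot [-0.1092  0.0381  0.1352] spindle [-0.0647  0.0381  0.098 ] 149.5
bush [ 0.6344 -0.1353  0.1722] err 0.73 foot [-0.0006  0.002   0.1722] spindle [0.0455 0.002  0.066 ] 2.5
ear [ 0.6127 -0.0777  0.1101] err 0.58 foot [-0.0449  0.0446  0.1101] spindle [-0.0264  0.0446  0.0406] 120.6
```

```bash
cat >> h.py <<'E'
yaw=-.4438; Rf=R.from_euler('z',yaw)*R.from_euler('y',-35,degrees=True)   # spindle frame -> world
O=np.array([.6341,-.1373,0])+R.from_euler('z',yaw).apply([0,0.002,.092])
sp=lambda v:Rf.apply(np.atleast_2d(v))+O
unsp=lambda x:Rf.inv().apply(np.atleast_2d(x)-O)
E
python3 - <<'E'
from h import *
import cv2
def box(c,a,L,Wd,z0,z1):
    a=np.radians(a);d=np.array([np.cos(a),np.sin(a)]);n=np.array([-d[1],d[0]])
    return np.array([[*(np.array(c)+sx*d*L/2+sy*n*Wd/2),z] for z in(z0,z1) for sx,sy in((1,1),(1,-1),(-1,-1),(-1,1))])
out=[]
for n,o,f in(("top",(160,120),3.3333),("scene",(170,160),4)):
    im=cv2.imread(f"pics/{n}_c.png")
    def dr(X,col):
        q=((proj(n,sp(X))-o)*f).astype(int)
        for i in range(0,len(q),4): cv2.polylines(im,[q[i:i+4].reshape(-1,1,2)],True,col,1,cv2.LINE_AA)
    dr(box((0,0),30,.076,.016,.062,.102),(0,255,0))
    t=.071*np.array([np.cos(np.radians(150)),np.sin(np.radians(150))])
    dr(box(t,60,.06,.014,.079,.097),(0,0,255)); dr(box(t,150,.06,.014,.079,.097),(255,0,255))
    dr(box((0.024*np.cos(2.0944),.024*np.sin(2.0944)),120,.072,.024,.04,.04),(255,255,0))
    out.append(im[150:450,100:500] if n=="top" else im[150:550,200:600])
a=cv2.resize(out[0],(400,300));b=out[1]
cv2.imwrite("pics/ov.png",np.hstack([cv2.copyMakeBorder(a,0,100,0,0,0),b]))
# bystanders: centre of top via box
def fix(uv,z):
    return least_squares(lambda p:proj("top",[p[0],p[1],z])[0]-uv,[.6,-.1]).x
for n,c,z in(("can",(640,370),.217),("cup",(72,123),.092),("glue",(464,50),.129),("clay",(178,485),.05)):
    x=fix(T(c),z);print(n,x.round(3),unsp([*x,z]).round(3))
s=np.array
z=Rf.apply([0,0,1]);print("spindle dir",z)
E
```

```text
can [ 0.557 -0.296] [[ 0.07  -0.178  0.103]]
cup [0.71  0.031] [[-0.004  0.183  0.002]]
glue [ 0.751 -0.206] [[ 0.132 -0.014 -0.047]]
clay [ 0.491 -0.036] [[-0.165  0.028  0.064]]
spindle dir [-0.51801212  0.24627906  0.81915204]
```

View pics/ov.png

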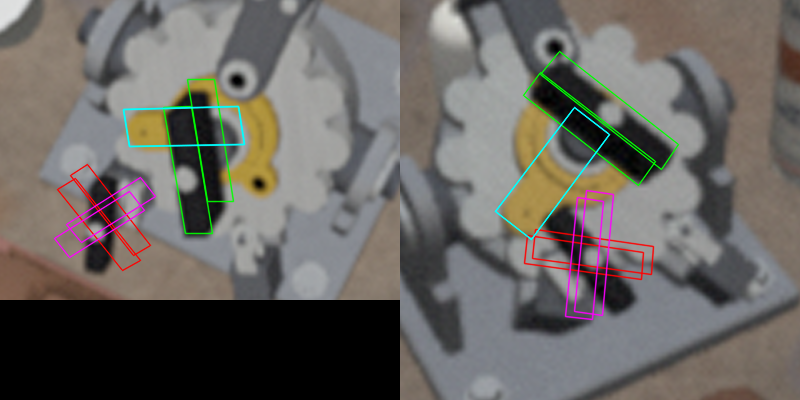

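```bash
cat >> h.py <<'E'
def goal(v,ang):
    "grasp point at spindle-frame v, jaw axis at angle ang (deg) -> TCP pos, rotation"
    a=np.radians(ang);x=np.array([0,0,-1.]);y=np.array([np.cos(a),np.sin(a),0])
    M=np.c_[x,y,np.cross(x,y)];return sp(np.array(v)+x*.005)[0],Rf*R.from_matrix(M)
def delta(p,Q,p0,R0):
    return (R0.inv().apply(p-p0)).round(4),np.degrees((R0.inv()*Q).as_rotvec()).round(2)
def cur():
    from bench import arm
    s=arm.get_state();return s["tcp_pos"],R.from_quat(s["ee_rot"]),s
tz=.088; tv=np.array([-.0615,.0355])
E
python3 - <<'E'
from h import *
p0,R0,s=cur();print(R0.as_matrix().round(3))
az=np.degrees(s["joints"][0]);ty=R0.as_matrix()[:,1];print("tool y azim",np.degrees(np.arctan2(ty[1],ty[0])),"j1",az)
for ang in(90,-90):
  for h in(.12,0):
    p,Q=goal([*tv,tz+h],ang);print(ang,h,p.round(4),Q.as_quat().round(3),*delta(p,Q,p0,R0));
    print(Q.as_matrix().round(3).tolist())
E
```

```text
[[-0.     0.439 -0.898]
 [ 0.    -0.898 -0.439]
 [-1.    -0.     0.   ]]
tool y azim -63.94303441904708 j1 -68.67568386269168
90 0.12 [ 0.4995 -0.0318  0.223 ] [ 0.102  0.45  -0.195  0.865] [ 0.0056 -0.402  -0.4348] [-123.7   -18.81   39.  ]
[[0.518, 0.429, 0.74], [-0.246, 0.903, -0.352], [-0.819, 0.0, 0.574]]
90 0 [ 0.5617 -0.0614  0.1247] [ 0.102  0.45  -0.195  0.865] [ 0.1039 -0.3481 -0.4777] [-123.7   -18.81   39.  ]
[[0.518, 0.429, 0.74], [-0.246, 0.903, -0.352], [-0.819, 0.0, 0.574]]
-90 0.12 [ 0.4995 -0.0318  0.223 ] [ 0.865 -0.195 -0.45  -0.102] [ 0.0056 -0.402  -0.4348] [49.83 32.59 15.71]
[[0.518, -0.429, -0.74], [-0.246, -0.903, 0.352], [-0.819, 0.0, -0.574]]
-90 0 [ 0.5617 -0.0614  0.1247] [ 0.865 -0.195 -0.45  -0.102] [ 0.1039 -0.3481 -0.4777] [49.83 32.59 15.71]
[[0.518, -0.429, -0.74], [-0.246, -0.903, 0.352], [-0.819, 0.0, -0.574]]
```

Call:
drive_tool(
  deltas=[
    {"x": -0.05},
    {"x": -0.1},
    {"x": -0.12,"rx": -8},
    {"x": -0.12,"y": -0.03,"z": -0.03,"rx": -16,"ry": -2.4,"rz": 5},
    {"x": -0.12,"y": -0.06,"z": -0.065,"rx": -24,"ry": -3.6,"rz": 7.5},
    {"x": -0.12,"y": -0.09,"z": -0.1,"rx": -32,"ry": -4.8,"rz": 10},
    {"x": -0.12,"y": -0.12,"z": -0.13,"rx": -40,"ry": -6,"rz": 12.5},
    {"x": -0.12,"y": -0.15,"z": -0.16,"rx": -48,"ry": -7.2,"rz": 15},
    {"x": -0.12,"y": -0.18,"z": -0.195,"rx": -55,"ry": -8.4,"rz": 17.5},
    {"x": -0.12,"y": -0.2,"z": -0.22,"rx": -62,"ry": -9.4,"rz": 19.5,"fingers": 50},
  ],
)

```text
validation failed for argument at $.de...
```

```bash
python3 - <<'E'
from h import *
p0,R0,s=cur();print(p0,s["joints"],s["time"])
p,Q=goal([*tv,tz+.14],90);print(p,*delta(p,Q,p0,R0))
E
```

```text
[ 0.28548122 -0.58392902  0.22863805] [-1.19861680e+00  1.23802713e-01  1.65032771e+00 -2.75077620e-05
  1.36748711e+00 -8.25947610e-02] 1.0
[ 0.48918726 -0.02688156  0.23939596] [-0.0108 -0.4109 -0.4277] [-123.7   -18.81   39.  ]
```

Call:
drive_tool(
  deltas=[
    {"rx": 0,"ry": 0,"rz": 0,"x": -0.05,"y": 0,"z": 0,"fingers": 60},
    {"rx": -8,"ry": 0,"rz": 0,"x": -0.1,"y": 0,"z": 0,"fingers": 60},
    {"rx": -16,"ry": -2.4,"rz": 5,"x": -0.12,"y": -0.03,"z": -0.03,"fingers": 60},
    {"rx": -24,"ry": -3.6,"rz": 7.5,"x": -0.12,"y": -0.06,"z": -0.065,"fingers": 60},
    {"rx": -32,"ry": -4.8,"rz": 10,"x": -0.12,"y": -0.09,"z": -0.1,"fingers": 60},
    {"rx": -40,"ry": -6,"rz": 12.5,"x": -0.12,"y": -0.12,"z": -0.13,"fingers": 60},
    {"rx": -48,"ry": -7.2,"rz": 15,"x": -0.12,"y": -0.15,"z": -0.16,"fingers": 60},
    {"rx": -55,"ry": -8.4,"rz": 17.5,"x": -0.12,"y": -0.18,"z": -0.195,"fingers": 60},
    {"rx": -62,"ry": -9.4,"rz": 19.5,"x": -0.12,"y": -0.2,"z": -0.22,"fingers": 60},
    {"rx": -62,"ry": -9.4,"rz": 19.5,"x": -0.12,"y": -0.2,"z": -0.22,"fingers": 60},
  ],
)

```text
time: 2.0
tcp_pos: [0.3961, -0.3044, 0.3491]
ee_rot: [0.469, 0.364, -0.523, 0.612]
force: [-0.9, -0.5, 0.1]
width: 0.6
```

```bash
cat > d.py <<'E'
from h import *
import sys
# usage: d.py x y z ang
v=[float(a) for a in sys.argv[1:4]];p0,R0,s=cur()
print("t",s["time"],"j",np.round(s["joints"],2),"F",np.round(s["force"],1),"w",round(s["width"],3))
p,Q=goal(v,float(sys.argv[4]));print(*delta(p,Q,p0,R0))
print("grasp pt in spindle frame",unsp(p0+R0.apply([-.005,0,0])).round(4),"angle",np.degrees(np.arctan2(*Rf.inv().apply(R0.as_matrix()[:,1])[[1,0]])).round(1))
E
python3 d.py -.0615 .0355 .228 90
```

```text
t 2.0 j [-0.7  -0.48  2.01 -0.11  1.27 -0.67] F [-0.9 -0.5  0.1] w 0.6
[ 0.0372  0.0742 -0.3013] [-61.42  -9.4   19.23]
grasp pt in spindle frame [[ 0.0316 -0.2541  0.2974]] angle 27.6
```

Call:
drive_tool(
  deltas=[
    {"rx": -7.6,"ry": -1.2,"rz": 2.4,"x": 0,"y": 0.01,"z": -0.04,"fingers": 60},
    {"rx": -15.2,"ry": -2.4,"rz": 4.8,"x": 0,"y": 0.02,"z": -0.08,"fingers": 60},
    {"rx": -23,"ry": -3.6,"rz": 7.2,"x": 0,"y": 0.03,"z": -0.12,"fingers": 60},
    {"rx": -30.6,"ry": -4.7,"rz": 9.6,"x": 0,"y": 0.04,"z": -0.16,"fingers": 60},
    {"rx": -38,"ry": -5.9,"rz": 12,"x": 0,"y": 0.05,"z": -0.2,"fingers": 50},
    {"rx": -46,"ry": -7,"rz": 14.4,"x": 0,"y": 0.06,"z": -0.24,"fingers": 50},
    {"rx": -53.6,"ry": -8.2,"rz": 16.8,"x": 0.01,"y": 0.07,"z": -0.28,"fingers": 50},
    {"rx": -61.4,"ry": -9.4,"rz": 19.2,"x": 0.03,"y": 0.0742,"z": -0.301,"fingers": 50},
    {"rx": -61.4,"ry": -9.4,"rz": 19.2,"x": 0.0372,"y": 0.0742,"z": -0.3013,"fingers": 50},
    {"rx": -61.4,"ry": -9.4,"rz": 19.2,"x": 0.0372,"y": 0.0742,"z": -0.3013,"fingers": 50},
  ],
)

```text
time: 3.0
tcp_pos: [0.4893, -0.0316, 0.2375]
ee_rot: [0.104, 0.452, -0.2, 0.863]
force: [-0.1, 0.4, 1.0]
width: 0.501
```

```bash
python3 d.py -.0615 .0355 .138 90; python3 - <<'E'
from h import *
from bench import arm
import cv2
p0,R0,s=cur();p=arm.camera("wrist");print(p["camera_matrix"],p["tool_from_camera"].round(4))
pickle.dump((p,p0,R0.as_quat()),open("W1.pkl","wb"))
im=p["color"][:,:,::-1].copy();cv2.imwrite("pics/w1.png",cv2.resize(im,(800,600),interpolation=cv2.INTER_CUBIC))
E
```

```text
t 3.0 j [-0.04 -0.6   2.32 -0.3   0.88 -1.04] F [-0.1  0.4  1. ] w 0.501
[ 0.0872  0.0048 -0.0003] [-0.47 -0.29  0.39]
grasp pt in spindle frame [[-0.0608  0.0313  0.2252]] angle 89.5
[[325.1922621    0.         283.36497281]
 [  0.         325.1922621  207.30771259]
 [  0.           0.           1.        ]] [[ 7.000e-04  2.964e-01 -9.551e-01 -1.566e-01]
 [ 1.000e+00 -1.000e-04  8.000e-04  4.000e-04]
 [ 2.000e-04 -9.551e-01 -2.964e-01 -8.340e-02]
 [ 0.000e+00  0.000e+00  0.000e+00  1.000e+00]]
```

View pics/w1.png

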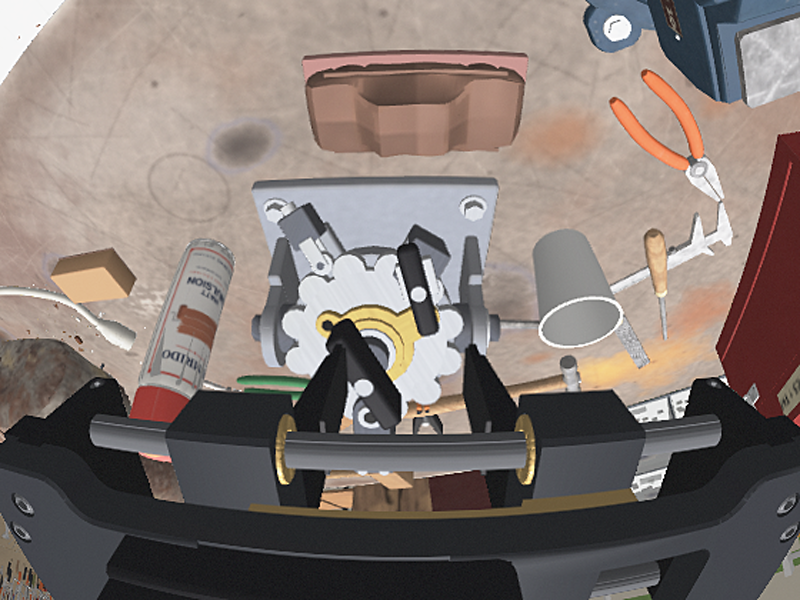

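```bash
cat >> h.py <<'E'
def wray(f,uv,zs):
    "wrist pixel (800x600 view) -> spindle-frame point at height zs"
    p,p0,q=pickle.load(open(f,"rb"));K=p["camera_matrix"];M=p["tool_from_camera"]
    d=(np.array(uv)*.7-[K[0,2],K[1,2]])/K[0,0];r=np.hypot(*d)
    c=np.r_[d*np.sin(r)/r,np.cos(r)]*[1,-1,-1]
    R0=R.from_quat(q);o=unsp(p0+R0.apply(M[:3,3]))[0];d=Rf.inv().apply(R0.apply(M[:3,:3]@c))
    return o+d*(zs-o[2])/d[2]
E
python3 - <<'E'
from h import *
for n,uv,z in(("T",(419,294),.098),("Tend",(409,246),.097),("Tend2",(427,326),.097),("wing",(363,388),.103),("wend",(342,334),.102),("wend2",(387,416),.102),("short hole",(326,324),.04),("slot pin",(320,267),.06)):
    print(n,wray("W1.pkl",uv,z).round(4))
E
```

```text
T [-0.0597  0.0395  0.098 ]
Tend [-0.0902  0.0334  0.097 ]
Tend2 [-0.0379  0.0447  0.097 ]
wing [0.0041 0.0022 0.103 ]
wend [-0.0344 -0.0098  0.102 ]
wend2 [0.0267 0.0176 0.102 ]
short hole [-0.0183 -0.0318  0.04  ]
slot pin [-0.0688 -0.0298  0.06  ]
```

```bash
cat >> h.py <<'E'
def wproj(f,V):
    p,p0,q=pickle.load(open(f,"rb"));K=p["camera_matrix"];M=p["tool_from_camera"]
    t=R.from_quat(q).inv().apply(sp(V)-p0);c=((t-M[:3,3])@M[:3,:3])*[1,-1,-1]
    th=np.arctan2(np.hypot(c[:,0],c[:,1]),c[:,2]);u=c[:,:2]/np.hypot(c[:,0],c[:,1])[:,None]*th[:,None]*K[0,0]+[K[0,2],K[1,2]]
    return u
def box(c,a,L,Wd,z0,z1):
    a=np.radians(a);d=np.array([np.cos(a),np.sin(a)]);n=np.array([-d[1],d[0]])
    return np.array([[*(np.array(c)+sx*d*L/2+sy*n*Wd/2),z] for z in(z0,z1) for sx,sy in((1,1),(1,-1),(-1,-1),(-1,1))])
def overlay(f,items,o,w,h,k,out):
    import cv2
    im=pickle.load(open(f,"rb"))[0]["color"][o[1]:o[1]+h,o[0]:o[0]+w,::-1];im=cv2.resize(im,None,fx=k,fy=k,interpolation=cv2.INTER_CUBIC)
    for X,col in items:
        q=((wproj(f,X)-o+.5)*k).astype(int)
        for i in range(0,len(q),4): cv2.polylines(im,[q[i:i+4].reshape(-1,1,2)],True,col,1,cv2.LINE_AA)
    cv2.imwrite(out,im)
E
python3 - <<'E'
from h import *
overlay("W1.pkl",[(box((0,0),30,.076,.016,.062,.102),(0,255,0)),(box((-.0615,.0375),0,.06,.014,.079,.097),(0,0,255)),(box((-.0615,.0375),10,.06,.014,.079,.097),(255,0,255))],(190,150),160,160,4,"pics/w1o.png")
E
```

```text
(no output)
```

View pics/w1o.png

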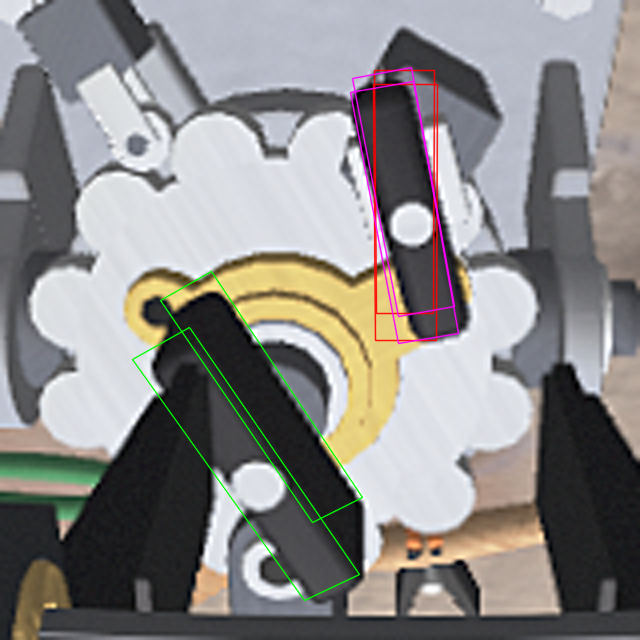

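```bash
python3 d.py -.0605 .038 .125 100;python3 d.py -.0605 .038 .088 100|sed -n 2p
```

```text
t 3.05 j [-0.05 -0.6   2.31 -0.3   0.88 -1.04] F [-0.8  0.2  0.7] w 0.502
[ 0.1013  0.0073 -0.0012] [-10.51  -0.17   0.33]
grasp pt in spindle frame [[-0.0591  0.0314  0.2263]] angle 89.5
[ 0.1383  0.0075 -0.0011] [-10.51  -0.17   0.33]
```

Call:
drive_tool(
  deltas=[
    {"rx": -5,"ry": 0,"rz": 0,"x": 0.02,"y": 0.007,"z": -0.001,"fingers": 38},
    {"rx": -10.5,"ry": 0,"rz": 0.3,"x": 0.05,"y": 0.0075,"z": -0.001,"fingers": 38},
    {"rx": -10.5,"ry": 0,"rz": 0.3,"x": 0.08,"y": 0.0075,"z": -0.001,"fingers": 38},
    {"rx": -10.5,"ry": 0,"rz": 0.3,"x": 0.1,"y": 0.0075,"z": -0.001,"fingers": 38},
    {"rx": -10.5,"ry": 0,"rz": 0.3,"x": 0.1,"y": 0.0075,"z": -0.001,"fingers": 38},
  ],
)

```text
time: 3.55
tcp_pos: [0.5439, -0.0505, 0.1552]
ee_rot: [0.026, 0.468, -0.156, 0.869]
force: [-1.8, 0.2, 0.5]
width: 0.381
```

```bash
python3 d.py -.0605 .038 .088 100; python3 - <<'E'
from h import *
from bench import arm
p0,R0,s=cur();p=arm.camera("wrist")
pickle.dump((p,p0,R0.as_quat()),open("W2.pkl","wb"))
overlay("W2.pkl",[(box((.002,.002),30,.076,.016,.062,.102),(0,255,0)),(box((-.0605,.038),10,.06,.014,.079,.097),(0,0,255))],(160,100),240,200,3.3,"pics/w2o.png")
E
```

```text
t 3.55 j [-0.09 -0.35  2.3  -0.34  0.65 -1.18] F [-1.8  0.2  0.5] w 0.381
[0.0369 0.0003 0.0007] [-0.01 -0.33  0.07]
grasp pt in spindle frame [[-0.0609  0.0377  0.1249]] angle 100.0
```

View pics/w2o.png

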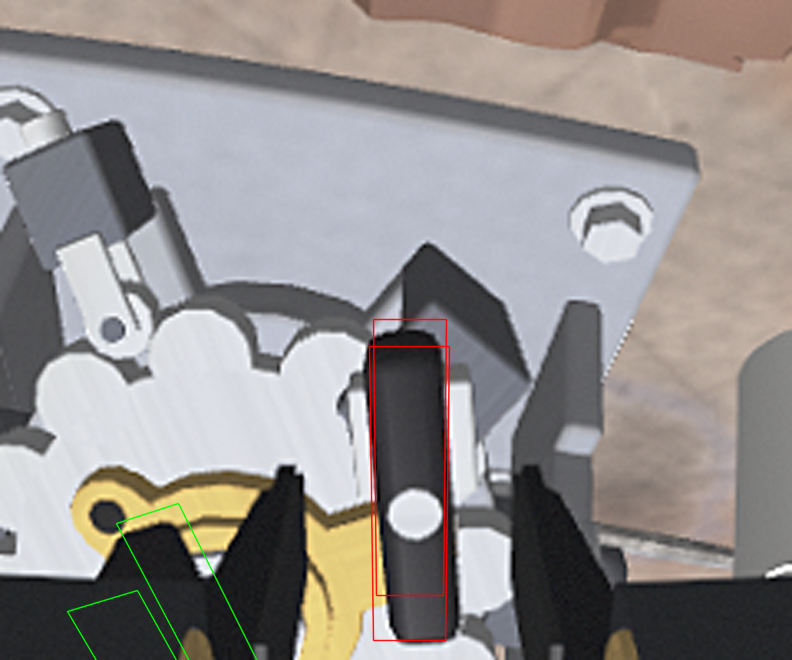

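Call:
drive_tool(
  deltas=[
    {"rx": -3,"ry": 0,"rz": 0,"x": 0.015,"y": 0.001,"z": 0.0007,"fingers": 38},
    {"rx": -3,"ry": 0,"rz": 0,"x": 0.03,"y": 0.001,"z": 0.0007,"fingers": 38},
    {"rx": -3,"ry": 0,"rz": 0,"x": 0.037,"y": 0.001,"z": 0.0007,"fingers": 38},
    {"rx": -3,"ry": 0,"rz": 0,"x": 0.037,"y": 0.001,"z": 0.0007,"fingers": 20},
    {"rx": -3,"ry": 0,"rz": 0,"x": 0.037,"y": 0.001,"z": 0.0007,"fingers": 5},
    {"rx": -3,"ry": 0,"rz": 0,"x": 0.037,"y": 0.001,"z": 0.0007,"fingers": 5},
    {"rx": -3,"ry": 0,"rz": 0,"x": 0.037,"y": 0.001,"z": 0.0007,"fingers": 5},
  ],
  newtons=30,
)

```text
time: 4.3
tcp_pos: [0.564, -0.0577, 0.1278]
ee_rot: [0.001, 0.471, -0.142, 0.871]
force: [-4.1, -4.4, 3.3]
width: 0.144
```

```bash
python3 d.py -.0605 .038 .088 100; python3 -c "
from h import *;s=cur()[2];print(s['force'],s['ft_torque'])"
```

```text
t 4.3 j [-0.1  -0.26  2.28 -0.37  0.57 -1.21] F [-4.1 -4.4  3.3] w 0.144
[ 0.0023 -0.0015 -0.0016] [ 3.27 -0.07  0.05]
grasp pt in spindle frame [[-0.0593  0.0398  0.0903]] angle 103.3
[-4.1468286  -4.42717951  3.25351973] [-0.63469198  0.38600896 -0.58558309]
```

Call:
drive_tool(
  deltas=[
    {"rx": 0,"ry": 0,"rz": 0,"x": -0.006,"y": 0,"z": 0,"fingers": 5},
    {"rx": 0,"ry": 0,"rz": 0,"x": -0.012,"y": 0,"z": 0,"fingers": 5},
    {"rx": 0,"ry": 0,"rz": 0,"x": -0.0165,"y": 0,"z": 0,"fingers": 5},
    {"rx": 0,"ry": 0,"rz": 0,"x": -0.0165,"y": 0,"z": 0,"fingers": 5},
    {"rx": 0,"ry": 0,"rz": 0,"x": -0.0165,"y": 0,"z": 0,"fingers": 5},
  ],
  newtons=40,
)

```text
time: 4.8
tcp_pos: [0.5556, -0.0537, 0.1408]
ee_rot: [0.001, 0.47, -0.142, 0.871]
force: [3.9, -7.3, -3.0]
width: 0.144
```

```bash
python3 d.py -.0605 .038 .088 100; python3 -c "
from h import *;s=cur()[2];print(Rf.inv().apply(s['force']),Rf.inv().apply(s['ft_torque']))"
```

```text
t 4.8 j [-0.09 -0.3   2.29 -0.35  0.6  -1.22] F [ 3.9 -7.3 -3. ] w 0.144
[ 0.0182 -0.0015 -0.0014] [ 3.25 -0.03  0.01]
grasp pt in spindle frame [[-0.0595  0.0398  0.1062]] angle 103.2
[ 3.78843328 -4.94521581 -6.28461974] [-0.76842268 -0.44377487 -0.11380452]
```

Call:
drive_tool(
  deltas=[
    {"rx": 7,"ry": 0,"rz": 0,"x": -0.0005,"y": -0.001,"z": 0,"fingers": 5},
    {"rx": 14,"ry": 0,"rz": 0,"x": -0.0005,"y": -0.001,"z": 0,"fingers": 5},
    {"rx": 21,"ry": 0,"rz": 0,"x": -0.0005,"y": -0.001,"z": 0,"fingers": 5},
    {"rx": 28,"ry": 0,"rz": 0,"x": -0.0005,"y": -0.001,"z": 0,"fingers": 5},
    {"rx": 35,"ry": 0,"rz": 0,"x": -0.0005,"y": -0.001,"z": 0,"fingers": 5},
    {"rx": 42,"ry": 0,"rz": 0,"x": -0.0005,"y": -0.001,"z": 0,"fingers": 5},
    {"rx": 49,"ry": 0,"rz": 0,"x": -0.0005,"y": -0.001,"z": 0,"fingers": 5},
    {"rx": 56,"ry": 0,"rz": 0,"x": -0.0005,"y": -0.001,"z": 0,"fingers": 5},
    {"rx": 62,"ry": 0,"rz": 0,"x": -0.0005,"y": -0.001,"z": 0,"fingers": 5},
    {"rx": 62,"ry": 0,"rz": 0,"x": -0.0005,"y": -0.001,"z": 0,"fingers": 5},
  ],
)

```text
time: 5.8
tcp_pos: [0.5539, -0.0559, 0.1403]
ee_rot: [0.449, 0.33, -0.366, 0.745]
force: [1.2, -13.9, -3.4]
width: 0.145
```

```bash
python3 d.py -.0605 .038 .088 10; python3 -c "
from h import *;s=cur()[2];print(Rf.inv().apply(s['force']),Rf.inv().apply(s['ft_torque']))"
```

```text
t 5.8 j [-0.1  -0.31  2.29 -0.35  0.61 -0.14] F [  1.2 -13.9  -3.4] w 0.145
[ 0.0181  0.0005 -0.0008] [31.22  0.15  0.26]
grasp pt in spindle frame [[-0.0603  0.0371  0.1061]] angle 41.2
[  3.84102866 -11.99609395  -6.81495518] [-2.20864861 -0.57149619 -0.03337259]
```

Call:
drive_tool(
  deltas=[
    {"rx": 7,"ry": 0,"rz": 0,"x": 0,"y": -0.0007,"z": 0.0008,"fingers": 5},
    {"rx": 14,"ry": 0,"rz": 0,"x": 0,"y": -0.0007,"z": 0.0008,"fingers": 5},
    {"rx": 21,"ry": 0,"rz": 0,"x": 0,"y": -0.0007,"z": 0.0008,"fingers": 5},
    {"rx": 28,"ry": 0,"rz": 0,"x": 0,"y": -0.0007,"z": 0.0008,"fingers": 5},
    {"rx": 30,"ry": 0,"rz": 0,"x": 0,"y": -0.0007,"z": 0.0008,"fingers": 5},
    {"rx": 30,"ry": 0,"rz": 0,"x": 0,"y": -0.0007,"z": 0.0008,"fingers": 5},
  ],
)

```text
time: 6.4
tcp_pos: [0.5529, -0.0564, 0.1393]
ee_rot: [0.626, 0.225, -0.439, 0.604]
force: [0.6, -10.1, -5.1]
width: 0.144
```

```bash
python3 d.py -.0605 .038 .088 10; python3 -c "
from h import *;s=cur()[2];print(Rf.inv().apply(s['force']),Rf.inv().apply(s['ft_torque']))"
```

```text
t 6.4 j [-0.1  -0.31  2.29 -0.35  0.61  0.38] F [  0.6 -10.1  -5.1] w 0.144
[ 0.0178  0.0014 -0.0016] [1.27 0.17 0.32]
grasp pt in spindle frame [[-0.0614  0.0362  0.1058]] angle 11.3
[ 1.10300712 -8.89132061 -6.96484217] [-1.86089107 -0.23622726 -0.05904085]
```

Call:
drive_tool(
  deltas=[
    {"rx": 0,"ry": 0,"rz": 0,"x": 0.002,"y": 0,"z": 0,"fingers": 5},
    {"rx": 0,"ry": 0,"rz": 0,"x": 0.003,"y": 0,"z": 0,"fingers": 15},
    {"rx": 0,"ry": 0,"rz": 0,"x": 0.003,"y": 0,"z": 0,"fingers": 32},
    {"rx": 0,"ry": 0,"rz": 0,"x": 0.003,"y": 0,"z": 0,"fingers": 32},
    {"rx": 0,"ry": 0,"rz": 0,"x": 0.003,"y": 0,"z": 0,"fingers": 32},
    {"rx": 0,"ry": 0,"rz": 0,"x": -0.02,"y": 0,"z": 0,"fingers": 32},
    {"rx": 0,"ry": 0,"rz": 0,"x": -0.05,"y": 0,"z": 0,"fingers": 32},
    {"rx": 0,"ry": 0,"rz": 0,"x": -0.08,"y": 0,"z": 0,"fingers": 50},
    {"rx": 0,"ry": 0,"rz": 0,"x": -0.08,"y": 0,"z": 0,"fingers": 50},
  ],
)

```text
time: 7.3
tcp_pos: [0.5147, -0.0342, 0.2117]
ee_rot: [0.63, 0.223, -0.433, 0.605]
force: [0.1, -0.1, 0.6]
width: 0.436
```

```bash
python3 d.py .002 .002 .15 120; python3 - <<'E'
from h import *
from bench import arm
p0,R0,s=cur();p=arm.camera("wrist")
pickle.dump((p,p0,R0.as_quat()),open("W3.pkl","wb"))
overlay("W3.pkl",[(box((.002,.002),30,.076,.016,.062,.102),(0,255,0)),(box((-.061,.0375),101,.06,.014,.092,.11),(0,0,255))],(140,100),240,200,3.3,"pics/w3o.png")
E
```

```text
t 7.3 j [-0.05 -0.51  2.31 -0.31  0.79  0.35] F [ 0.1 -0.1  0.6] w 0.436
[0.0405 0.0492 0.0485] [-108.85    0.24   -0.49]
grasp pt in spindle frame [[-0.056   0.0399  0.1903]] angle 11.2
```

View pics/w3o.png

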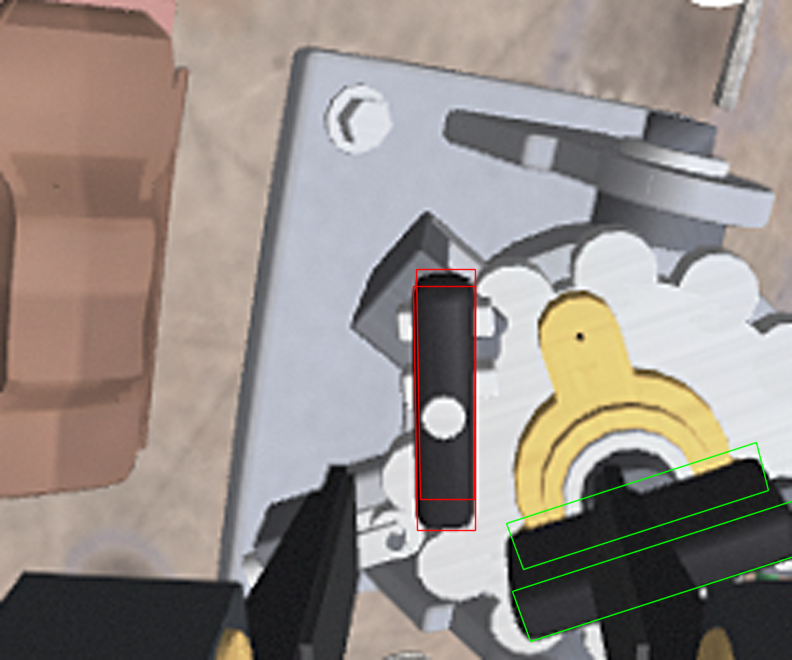

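Call:
drive_tool(
  deltas=[
    {"rx": -8,"ry": 0,"rz": 0,"x": 0,"y": 0.01,"z": 0.01,"fingers": 45},
    {"rx": -16,"ry": 0,"rz": 0,"x": 0,"y": 0.02,"z": 0.02,"fingers": 45},
    {"rx": -24,"ry": 0,"rz": 0,"x": 0,"y": 0.03,"z": 0.03,"fingers": 45},
    {"rx": -32,"ry": 0,"rz": 0,"x": 0,"y": 0.04,"z": 0.04,"fingers": 45},
    {"rx": -40,"ry": 0,"rz": 0,"x": 0.01,"y": 0.0492,"z": 0.0485,"fingers": 45},
    {"rx": -48,"ry": 0,"rz": 0,"x": 0.02,"y": 0.0492,"z": 0.0485,"fingers": 45},
    {"rx": -56,"ry": 0,"rz": 0,"x": 0.02,"y": 0.0492,"z": 0.0485,"fingers": 45},
    {"rx": -64,"ry": 0,"rz": 0,"x": 0.02,"y": 0.0492,"z": 0.0485,"fingers": 45},
    {"rx": -72,"ry": 0,"rz": 0,"x": 0.02,"y": 0.0492,"z": 0.0485,"fingers": 45},
    {"rx": -80,"ry": 0,"rz": 0,"x": 0.02,"y": 0.0492,"z": 0.0485,"fingers": 45},
  ],
)

```text
time: 8.35
tcp_pos: [0.5497, -0.0947, 0.2205]
ee_rot: [0.091, 0.455, -0.189, 0.865]
force: [-0.0, -0.1, 0.7]
width: 0.451
```

```bash
python3 d.py .002 .002 .089 120
```

```text
t 8.35 j [-0.2  -0.41  2.23 -0.2   0.75 -1.24] F [-0.  -0.1  0.7] w 0.451
[0.0754 0.0015 0.0062] [-28.47  -0.28  -0.11]
grasp pt in spindle frame [[-0.0037  0.0003  0.1644]] angle 91.5
```

Call:
drive_tool(
  deltas=[
    {"rx": -8,"ry": 0,"rz": 0,"x": 0,"y": 0.0015,"z": 0.006,"fingers": 45},
    {"rx": -16,"ry": 0,"rz": 0,"x": 0,"y": 0.0015,"z": 0.006,"fingers": 45},
    {"rx": -24,"ry": 0,"rz": 0,"x": 0.01,"y": 0.0015,"z": 0.006,"fingers": 45},
    {"rx": -28.5,"ry": 0,"rz": 0,"x": 0.02,"y": 0.0015,"z": 0.006,"fingers": 45},
    {"rx": -28.5,"ry": 0,"rz": 0,"x": 0.04,"y": 0.0015,"z": 0.006,"fingers": 45},
    {"rx": -28.5,"ry": 0,"rz": 0,"x": 0.06,"y": 0.0015,"z": 0.006,"fingers": 45},
    {"rx": -28.5,"ry": 0,"rz": 0,"x": 0.072,"y": 0.0015,"z": 0.006,"fingers": 45},
    {"rx": -28.5,"ry": 0,"rz": 0,"x": 0.074,"y": 0.0015,"z": 0.006,"fingers": 20},
    {"rx": -28.5,"ry": 0,"rz": 0,"x": 0.074,"y": 0.0015,"z": 0.006,"fingers": 8},
    {"rx": -28.5,"ry": 0,"rz": 0,"x": 0.074,"y": 0.0015,"z": 0.006,"fingers": 8},
  ],
  newtons=40,
)

```text
time: 9.35
tcp_pos: [0.5935, -0.1132, 0.166]
ee_rot: [-0.123, 0.486, -0.072, 0.862]
force: [-0.3, 0.5, 0.7]
width: 0.252
```

```bash
python3 d.py .002 .002 .089 90; python3 -c "
from h import *;s=cur()[2];print(Rf.inv().apply(s['force']),Rf.inv().apply(s['ft_torque']))"
```

```text
t 9.35 j [-0.22 -0.23  2.19 -0.23  0.6  -1.72] F [-0.3  0.5  0.7] w 0.252
[ 0.0036  0.0007 -0.0018] [29.69 -0.07 -0.1 ]
grasp pt in spindle frame [[0.0039 0.0023 0.0926]] angle 119.7
[-0.02190259  0.34640434  0.84280441] [ 0.06859492  0.24020168 -0.11941121]
```

Call:
drive_tool(
  deltas=[
    {"rx": 0,"ry": 0,"rz": 0,"x": 0.002,"y": 0,"z": 0,"fingers": 8},
    {"rx": 0,"ry": 0,"rz": 0,"x": 0.002,"y": 0,"z": 0,"fingers": 8},
    {"rx": 0,"ry": 0,"rz": 0,"x": 0.002,"y": 0,"z": 0,"fingers": 8},
  ],
)

```text
time: 9.65
tcp_pos: [0.5943, -0.111, 0.1644]
ee_rot: [-0.122, 0.486, -0.071, 0.863]
force: [-3.6, 15.7, 3.1]
width: 0.169
```

```bash
python3 d.py .002 .002 .089 90; python3 -c "
from h import *;s=cur()[2];print(Rf.inv().apply(s['force']),Rf.inv().apply(s['ft_torque']))"
```

```text
t 9.65 j [-0.22 -0.23  2.19 -0.22  0.6  -1.72] F [-3.6 15.7  3.1] w 0.169
[ 0.0024 -0.002  -0.002 ] [29.63 -0.08 -0.34]
grasp pt in spindle frame [[0.0028 0.0047 0.0914]] angle 119.6
[-6.4019216  12.62941249  8.28292223] [ 1.42300619  1.05942252 -0.08678538]
```

Call:
drive_tool(
  deltas=[
    {"rx": 0,"ry": 0,"rz": 0,"x": 0.0,"y": 0.0025,"z": 0,"fingers": 8},
    {"rx": 6,"ry": 0,"rz": 0,"x": 0.0,"y": 0.0025,"z": 0,"fingers": 8},
    {"rx": 12,"ry": 0,"rz": 0,"x": 0.0,"y": 0.0025,"z": 0,"fingers": 8},
    {"rx": 18,"ry": 0,"rz": 0,"x": 0.0,"y": 0.0025,"z": 0,"fingers": 8},
    {"rx": 24,"ry": 0,"rz": 0,"x": 0.0,"y": 0.0025,"z": 0,"fingers": 8},
    {"rx": 30,"ry": 0,"rz": 0,"x": 0.0,"y": 0.0025,"z": 0,"fingers": 8},
    {"rx": 30,"ry": 0,"rz": 0,"x": 0.0,"y": 0.0025,"z": 0,"fingers": 8},
    {"rx": 30,"ry": 0,"rz": 0,"x": 0.0,"y": 0.0025,"z": 0,"fingers": 8},
  ],
)

```text
time: 10.45
tcp_pos: [0.5939, -0.1129, 0.1647]
ee_rot: [0.103, 0.451, -0.197, 0.865]
force: [-8.9, -5.8, 3.4]
width: 0.165
```

```bash
python3 d.py .002 .002 .089 60; python3 -c "
from h import *;s=cur()[2];print(Rf.inv().apply(s['force']),Rf.inv().apply(s['ft_torque']))"
```

```text
t 10.45 j [-0.22 -0.23  2.19 -0.23  0.6  -1.18] F [-8.9 -5.8  3.4] w 0.165
[ 0.0024 -0.0008 -0.0013] [29.75 -0.03  0.12]
grasp pt in spindle frame [[0.0033 0.0028 0.0914]] angle 89.8
[-2.60577592 -9.06236627  6.00902691] [-1.35164682  0.16382521 -0.08195643]
```

Call:
drive_tool(
  deltas=[
    {"rx": 0,"ry": 0,"rz": 0,"x": 0.0,"y": -0.0015,"z": 0,"fingers": 8},
    {"rx": 6,"ry": 0,"rz": 0,"x": 0.0,"y": -0.0015,"z": 0,"fingers": 8},
    {"rx": 12,"ry": 0,"rz": 0,"x": 0.0,"y": -0.0015,"z": 0,"fingers": 8},
    {"rx": 18,"ry": 0,"rz": 0,"x": 0.0,"y": -0.0015,"z": 0,"fingers": 8},
    {"rx": 24,"ry": 0,"rz": 0,"x": 0.0,"y": -0.0015,"z": 0,"fingers": 8},
    {"rx": 30,"ry": 0,"rz": 0,"x": 0.0,"y": -0.0015,"z": 0,"fingers": 8},
    {"rx": 30,"ry": 0,"rz": 0,"x": 0.0,"y": -0.0015,"z": 0,"fingers": 8},
    {"rx": 30,"ry": 0,"rz": 0,"x": 0.0,"y": -0.0015,"z": 0,"fingers": 8},
  ],
)

```text
time: 11.25
tcp_pos: [0.5926, -0.1145, 0.1643]
ee_rot: [0.323, 0.385, -0.307, 0.808]
force: [-14.0, -6.5, 8.4]
width: 0.169
```

```bash
python3 d.py .002 .002 .089 30; python3 -c "
from h import *;s=cur()[2];print(Rf.inv().apply(s['force']),Rf.inv().apply(s['ft_torque']))"
```

```text
t 11.25 j [-0.22 -0.23  2.19 -0.23  0.6  -0.67] F [-14.   -6.5   8.4] w 0.169
[ 0.0023  0.0007 -0.0012] [2.978e+01 2.000e-02 2.300e-01]
grasp pt in spindle frame [[0.0027 0.0007 0.0913]] angle 59.8
[ -3.20988724 -11.88465245  12.55390982] [-1.82447859  0.27221207 -0.02319519]
```

Call:
drive_tool(
  deltas=[
    {"rx": 0,"ry": 0,"rz": 0,"x": -0.0015,"y": -0.0015,"z": 0.001,"fingers": 8},
    {"rx": 6,"ry": 0,"rz": 0,"x": -0.0015,"y": -0.0015,"z": 0.001,"fingers": 8},
    {"rx": 12,"ry": 0,"rz": 0,"x": -0.0015,"y": -0.0015,"z": 0.001,"fingers": 8},
    {"rx": 18,"ry": 0,"rz": 0,"x": -0.0015,"y": -0.0015,"z": 0.001,"fingers": 8},
    {"rx": 24,"ry": 0,"rz": 0,"x": -0.0015,"y": -0.0015,"z": 0.001,"fingers": 8},
    {"rx": 30,"ry": 0,"rz": 0,"x": -0.0015,"y": -0.0015,"z": 0.001,"fingers": 8},
    {"rx": 30,"ry": 0,"rz": 0,"x": -0.0015,"y": -0.0015,"z": 0.001,"fingers": 8},
    {"rx": 30,"ry": 0,"rz": 0,"x": -0.0015,"y": -0.0015,"z": 0.001,"fingers": 8},
  ],
)

```text
time: 12.05
tcp_pos: [0.5907, -0.1154, 0.1635]
ee_rot: [0.521, 0.293, -0.397, 0.697]
force: [-5.7, -7.8, -2.2]
width: 0.165
```

```bash
python3 d.py .002 .002 .089 0; python3 -c "
from h import *;s=cur()[2];print(Rf.inv().apply(s['force']),Rf.inv().apply(s['ft_torque']))"
```

```text
t 12.05 j [-0.22 -0.23  2.19 -0.23  0.6  -0.15] F [-5.7 -7.8 -2.2] w 0.165
[ 0.0024  0.0021 -0.002 ] [29.77  0.07  0.27]
grasp pt in spindle frame [[ 0.0012 -0.0008  0.0914]] angle 29.8
[-2.77228313 -9.49144081 -0.79202102] [-1.32983503 -0.13769254 -0.04052672]
```

Fourth click.

Call:
drive_tool(
  deltas=[
    {"rx": 0,"ry": 0,"rz": 0,"x": 0,"y": 0,"z": 0,"fingers": 8},
    {"rx": 6,"ry": 0,"rz": 0,"x": 0,"y": 0,"z": 0.001,"fingers": 8},
    {"rx": 12,"ry": 0,"rz": 0,"x": 0,"y": 0,"z": 0.001,"fingers": 8},
    {"rx": 18,"ry": 0,"rz": 0,"x": 0,"y": 0,"z": 0.001,"fingers": 8},
    {"rx": 24,"ry": 0,"rz": 0,"x": 0,"y": 0,"z": 0.001,"fingers": 8},
    {"rx": 30,"ry": 0,"rz": 0,"x": 0,"y": 0,"z": 0.001,"fingers": 8},
    {"rx": 30,"ry": 0,"rz": 0,"x": 0,"y": 0,"z": 0.001,"fingers": 8},
    {"rx": 30,"ry": 0,"rz": 0,"x": 0,"y": 0,"z": 0.001,"fingers": 8},
  ],
)

```text
time: 12.85
tcp_pos: [0.589, -0.1152, 0.1622]
ee_rot: [0.683, 0.182, -0.46, 0.537]
force: [-16.3, 0.3, 2.5]
width: 0.164
```

```bash
python3 d.py .002 .002 .089 0; python3 -c "
from h import *;s=cur()[2];print(Rf.inv().apply(s['force']),Rf.inv().apply(s['ft_torque']))"
```

```text
t 12.85 j [-0.22 -0.23  2.19 -0.22  0.6   0.37] F [-16.3   0.3   2.5] w 0.164
[ 0.0023  0.0029 -0.0034] [-0.23  0.15  0.53]
grasp pt in spindle frame [[-0.0008 -0.0014  0.0913]] angle -0.2
[-10.77789327  -6.71201011  10.54321008] [-1.11437436  0.82134463  0.04683804]
```

Call:
drive_tool(
  deltas=[
    {"rx": 0,"ry": 0,"rz": 0,"x": 0,"y": 0,"z": 0,"fingers": 25},
    {"rx": 0,"ry": 0,"rz": 0,"x": 0,"y": 0,"z": 0,"fingers": 40},
    {"rx": 0,"ry": 0,"rz": 0,"x": 0,"y": 0,"z": 0,"fingers": 40},
    {"rx": 0,"ry": 0,"rz": 0,"x": -0.02,"y": 0,"z": 0,"fingers": 40},
    {"rx": 0,"ry": 0,"rz": 0,"x": -0.05,"y": -0.01,"z": 0.01,"fingers": 40},
    {"rx": 0,"ry": 0,"rz": 0,"x": -0.08,"y": -0.04,"z": -0.02,"fingers": 40},
    {"rx": 0,"ry": 0,"rz": 0,"x": -0.1,"y": -0.063,"z": -0.038,"fingers": 40},
    {"rx": 0,"ry": 0,"rz": 0,"x": -0.1,"y": -0.063,"z": -0.038,"fingers": 40},
  ],
)

```text
time: 13.65
tcp_pos: [0.5099, -0.0311, 0.2125]
ee_rot: [0.686, 0.181, -0.455, 0.539]
force: [-0.0, 0.7, -0.2]
width: 0.399
```

```bash
python3 d.py -.0615 .037 .103 12; python3 - <<'E'
from h import *
from bench import arm
p0,R0,s=cur();p=arm.camera("wrist")
pickle.dump((p,p0,R0.as_quat()),open("W3.pkl","wb"))
overlay("W3.pkl",[(box((.002,.002),-90,.076,.016,.062,.102),(0,255,0)),(box((-.061,.0375),101,.06,.014,.092,.11),(0,0,255))],(140,100),240,200,3.3,"pics/w4o.png")
E
```

```text
t 13.65 j [-0.05 -0.52  2.31 -0.31  0.8   0.55] F [-0.   0.7 -0.2] w 0.399
[ 0.0912 -0.0015  0.0041] [-12.18  -0.29  -0.08]
grasp pt in spindle frame [[-0.0601  0.0406  0.1942]] angle -0.2
```

View pics/w4o.png

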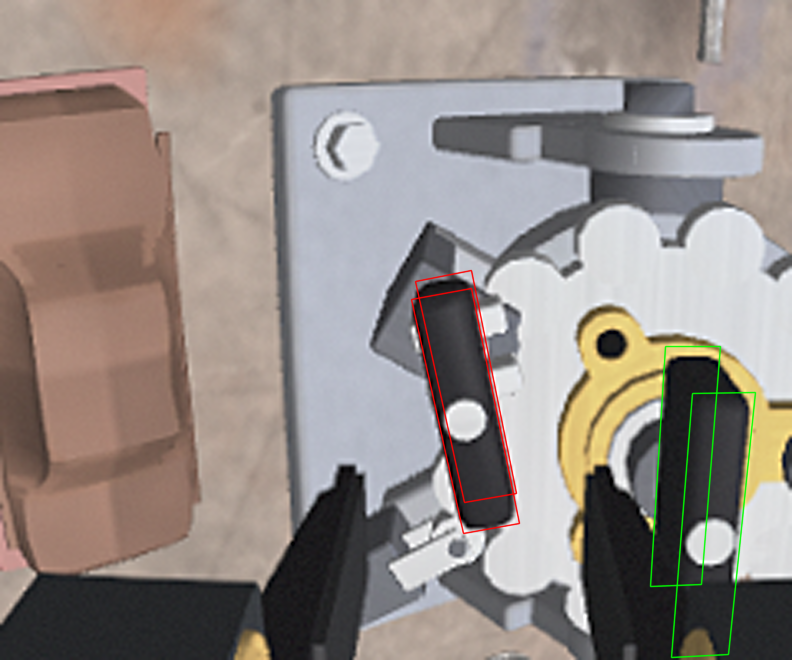

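Call:
drive_tool(
  deltas=[
    {"rx": -8,"ry": 0,"rz": 0,"x": 0.02,"y": -0.0015,"z": 0.004,"fingers": 36},
    {"rx": -11.8,"ry": -0.3,"rz": 0,"x": 0.04,"y": -0.0015,"z": 0.004,"fingers": 36},
    {"rx": -11.8,"ry": -0.3,"rz": 0,"x": 0.06,"y": -0.0015,"z": 0.004,"fingers": 36},
    {"rx": -11.8,"ry": -0.3,"rz": 0,"x": 0.08,"y": -0.0015,"z": 0.004,"fingers": 36},
    {"rx": -11.8,"ry": -0.3,"rz": 0,"x": 0.09,"y": -0.0015,"z": 0.004,"fingers": 36},
    {"rx": -11.8,"ry": -0.3,"rz": 0,"x": 0.09,"y": -0.0015,"z": 0.004,"fingers": 20},
    {"rx": -11.8,"ry": -0.3,"rz": 0,"x": 0.09,"y": -0.0015,"z": 0.004,"fingers": 5},
    {"rx": -11.8,"ry": -0.3,"rz": 0,"x": 0.09,"y": -0.0015,"z": 0.004,"fingers": 5},
    {"rx": -11.8,"ry": -0.3,"rz": 0,"x": 0.09,"y": -0.0015,"z": 0.004,"fingers": 5},
    {"rx": -11.8,"ry": -0.3,"rz": 0,"x": 0.09,"y": -0.0015,"z": 0.004,"fingers": 5},
  ],
  newtons=25,
)

```text
time: 14.7
tcp_pos: [0.554, -0.0587, 0.1367]
ee_rot: [0.625, 0.225, -0.438, 0.606]
force: [-4.5, -0.6, 2.3]
width: 0.144
```

```bash
python3 d.py -.0615 .037 .103 12;  python3 -c "
from h import *;s=cur()[2];print(Rf.inv().apply(s['force']),Rf.inv().apply(s['ft_torque']))"
```

```text
t 14.7 j [-0.1  -0.3   2.3  -0.35  0.6   0.38] F [-4.5 -0.6  2.3] w 0.144
[-0.0005  0.0002 -0.0025] [-0.49  0.21  0.12]
grasp pt in spindle frame [[-0.0612  0.0346  0.1025]] angle 11.5
[-1.77572651 -2.41498525  4.08372404] [-0.30067287  0.41681239  0.06665303]
```

Call:
drive_tool(
  deltas=[
    {"rx": 0,"ry": 0,"rz": 0,"x": -0.003,"y": 0,"z": 0,"fingers": 5},
    {"rx": -7,"ry": 0,"rz": 0,"x": -0.003,"y": 0,"z": 0,"fingers": 5},
    {"rx": -14,"ry": 0,"rz": 0,"x": -0.003,"y": 0,"z": 0,"fingers": 5},
    {"rx": -21,"ry": 0,"rz": 0,"x": -0.003,"y": 0,"z": 0,"fingers": 5},
    {"rx": -28,"ry": 0,"rz": 0,"x": -0.003,"y": 0,"z": 0,"fingers": 5},
    {"rx": -35,"ry": 0,"rz": 0,"x": -0.003,"y": 0,"z": 0,"fingers": 5},
    {"rx": -42,"ry": 0,"rz": 0,"x": -0.003,"y": 0,"z": 0,"fingers": 5},
    {"rx": -49,"ry": 0,"rz": 0,"x": -0.003,"y": 0,"z": 0,"fingers": 5},
    {"rx": -56,"ry": 0,"rz": 0,"x": -0.003,"y": 0,"z": 0,"fingers": 5},
    {"rx": -62,"ry": 0,"rz": 0,"x": -0.003,"y": 0,"z": 0,"fingers": 5},
  ],
  newtons=40,
)

```text
time: 15.7
tcp_pos: [0.5553, -0.0567, 0.1411]
ee_rot: [0.224, 0.416, -0.256, 0.843]
force: [10.8, 4.7, -3.1]
width: 0.143
```

Call:
drive_tool(
  deltas=[
    {"rx": -7,"ry": 0,"rz": 0,"x": 0,"y": 0,"z": 0,"fingers": 5},
    {"rx": -14,"ry": 0,"rz": 0,"x": 0,"y": 0,"z": 0,"fingers": 5},
    {"rx": -21,"ry": 0,"rz": 0,"x": 0,"y": 0,"z": 0,"fingers": 5},
    {"rx": -28,"ry": 0,"rz": 0,"x": 0,"y": 0,"z": 0,"fingers": 5},
    {"rx": -30,"ry": 0,"rz": 0,"x": 0,"y": 0,"z": 0,"fingers": 5},
    {"rx": -30,"ry": 0,"rz": 0,"x": 0,"y": 0,"z": 0,"fingers": 5},
  ],
)

```text
time: 16.3
tcp_pos: [0.5559, -0.0552, 0.1412]
ee_rot: [0.001, 0.467, -0.14, 0.873]
force: [12.0, 11.4, -3.6]
width: 0.145
```

```bash
python3 d.py -.0595 .0395 .0903 103.3;  python3 -c "
from h import *;s=cur()[2];print(Rf.inv().apply(s['force']),Rf.inv().apply(s['ft_torque']))"
```

```text
t 16.3 j [-0.1  -0.31  2.29 -0.35  0.59 -1.23] F [12.  11.4 -3.6] w 0.145
[ 0.0157  0.001  -0.0008] [ 0.08  0.39 -0.24]
grasp pt in spindle frame [[-0.0586  0.0386  0.106 ]] angle 103.4
[ 2.80333626 15.46805291 -6.41169208] [ 2.99636057 -0.11426905 -0.12364415]
```

Call:
drive_tool(
  deltas=[
    {"rx": 0,"ry": 0,"rz": 0,"x": 0,"y": 0.0025,"z": 0,"fingers": 5},
    {"rx": 0,"ry": 0,"rz": 0,"x": 0.004,"y": 0.0025,"z": 0,"fingers": 5},
    {"rx": 0,"ry": 0,"rz": 0,"x": 0.008,"y": 0.0025,"z": 0,"fingers": 5},
    {"rx": 0,"ry": 0,"rz": 0,"x": 0.012,"y": 0.0025,"z": 0,"fingers": 5},
    {"rx": 0,"ry": 0,"rz": 0,"x": 0.015,"y": 0.0025,"z": 0,"fingers": 5},
    {"rx": 0,"ry": 0,"rz": 0,"x": 0.015,"y": 0.0025,"z": 0,"fingers": 5},
  ],
)

```text
time: 16.9
tcp_pos: [0.5639, -0.0584, 0.1287]
ee_rot: [-0.001, 0.468, -0.141, 0.873]
force: [8.3, 3.6, -1.0]
width: 0.144
```

```bash
python3 d.py -.0595 .0395 .0903 103.3;  python3 -c "
from h import *;s=cur()[2];print(Rf.inv().apply(s['force']),Rf.inv().apply(s['ft_torque']))"
```

```text
t 16.9 j [-0.1  -0.27  2.29 -0.37  0.56 -1.21] F [ 8.3  3.6 -1. ] w 0.144
[ 0.0005  0.0005 -0.0008] [ 0.14  0.32 -0.01]
grasp pt in spindle frame [[-0.0586  0.0392  0.0909]] angle 103.4
[ 4.32476972  6.77504127 -4.22288676] [ 1.34428947 -0.42405085 -0.06972289]
```

Call:
drive_tool(
  deltas=[
    {"rx": 0,"ry": 0,"rz": 0,"x": 0,"y": 0,"z": 0,"fingers": 20},
    {"rx": 0,"ry": 0,"rz": 0,"x": 0,"y": 0,"z": 0,"fingers": 34},
    {"rx": 0,"ry": 0,"rz": 0,"x": 0,"y": 0,"z": 0,"fingers": 34},
    {"rx": 0,"ry": 0,"rz": 0,"x": -0.01,"y": 0,"z": 0,"fingers": 34},
    {"rx": 0,"ry": 0,"rz": 0,"x": -0.04,"y": 0,"z": 0,"fingers": 34},
    {"rx": 0,"ry": 0,"rz": 0,"x": -0.08,"y": 0,"z": 0,"fingers": 40},
    {"rx": 0,"ry": 0,"rz": 0,"x": -0.12,"y": 0,"z": 0,"fingers": 40},
    {"rx": 0,"ry": 0,"rz": 0,"x": -0.14,"y": 0,"z": -0.03,"fingers": 40},
    {"rx": 0,"ry": 0,"rz": 0,"x": -0.14,"y": 0,"z": -0.03,"fingers": 40},
  ],
)

```text
time: 17.8
tcp_pos: [0.4625, -0.0196, 0.2264]
ee_rot: [-0.001, 0.469, -0.142, 0.872]
force: [-0.1, -0.5, -0.7]
width: 0.399
```

```bash
python3 d.py -.0595 .0395 .0903 103.3; python3 - <<'E'
from h import *
from bench import arm
import cv2
p0,R0,s=cur();p=arm.camera("wrist")
pickle.dump((p,p0,R0.as_quat()),open("W5.pkl","wb"))
overlay("W5.pkl",[(box((.001,.001),-90,.076,.016,.062,.102),(0,255,0)),(box((-.06,.0385),13,.06,.014,.08,.098),(0,0,255)),(box((-.06,.0385),13,.06,.014,.093,.111),(255,0,255))],(190,130),160,180,3.3,"pics/a.png")
t=arm.camera("scene");a=cv2.imread("pics/a.png");b=cv2.resize(t["color"][150:330,165:245+105,::-1],None,fx=3.3*.4*1,fy=3.3*.4)
h=a.shape[0]; b=t["color"][170:290,205:325,::-1];b=cv2.resize(b,(270,270),interpolation=cv2.INTER_CUBIC)
c=cv2.resize(t["color"][:,140:420,::-1],(270,h-270))
cv2.imwrite("pics/w5.png",np.hstack([a,np.vstack([b,c])]))
E
```

```text
t 17.8 j [-0.01 -0.68  2.38 -0.31  0.9  -1.25] F [-0.1 -0.5 -0.7] w 0.399
[0.1427 0.0015 0.0326] [0.16 0.13 0.11]
grasp pt in spindle frame [[-0.0913  0.0306  0.233 ]] angle 103.5
```

View pics/w5.png

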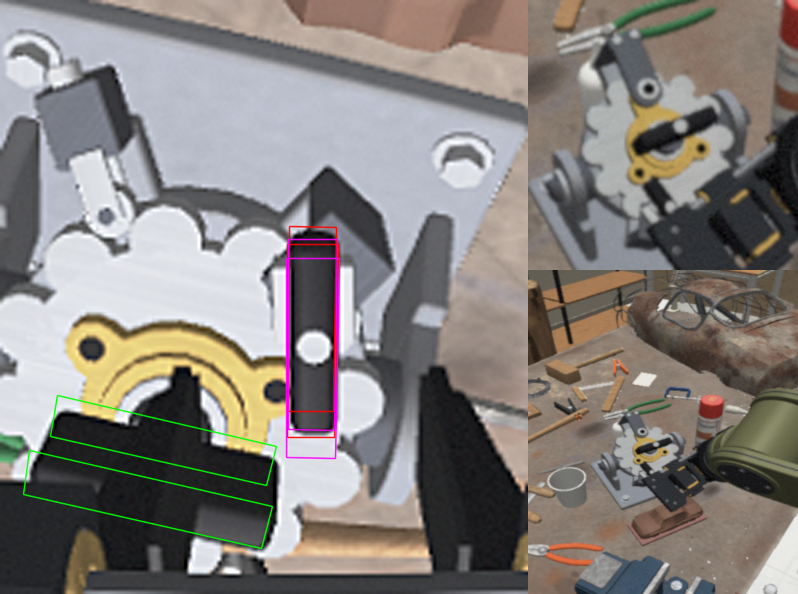

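```bash
python3 - <<'E'
from bench import arm
p=arm.camera("top")
for q in("spray_can","cup","glue","clay_model"): print(q,[[round(x) for x in d["box"]] for d in arm.look_for(p,q)[:1]])
print(arm.sign_off())
E
```

```text
spray_can [[347, 234, 49, 38]]
cup [[182, 158, 40, 41]]
glue [[299, 142, 24, 35]]
clay_model []
the job is handed in; nothing more can be done
None
```

The long ear is under the drill bush, the plunger is back down in its notch, and I handed the job in after about 18 s with the gripper clear. The steps were:

1. I lifted the T-handle about 16 mm and gave it a clockwise quarter turn. The camera showed it staying parked about 13 mm up.
2. I turned the wing clockwise through four separate 30° clicks. The ear had measured about 120° from the bush.
3. I turned the handle back, lowered it, let go and backed off.

**Last checks**
- **Index:** the pictures show the ear under the bush and the wing square to it, and the tool angle after the fourth click was −0.2°.
- **Plunger:** the T-handle matches the home outline rather than the parked one. The pull was about 4 N just before I let go, which is the stated spring force at home. I did not test the lock by trying to turn the head.
- **Forces:** the highest reading between moves was under 20 N, mostly sideways from my grip being a few millimetres off centre.
- **Spray can, cup and glue bottle:** they were detected where they started, within about 2 pixels.
- **Clay model:** this check failed, as the detector did not find it in the last top view. It was visible and undisturbed in front of the jig in the scene picture taken just before.

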